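# Turn the vial carousel until the amber vial is at the arrow

### The arm

A 7-joint arm with a two-finger parallel gripper is mounted at the origin on a cart in front of the work surface, level with it; the furniture and walls round the work are solid. World frame = base frame: x ahead of the robot, y to its left, z up, the work surface at z = 0. Lengths are in mm, angles in rad, forces in N, time in s.
With the tool pointing down it reaches from about 425 to 875 mm from the base axis. Payload 4.7 kg.
Tool frame: the origin (TCP) lies between the finger pads; the fingertips stand 25 mm ahead of it and the grasp point (between the pads) lies 6 mm ahead of it (r.tip_reach is the distance from the TCP to the fingertips, in mm); z points along the fingers, y is the line along which they close (so a half turn about z gives the same grasp; the last joint's range is limited). The gripper opens to 87 mm and grips with 3 to 60 N. Pads are 19 mm wide; open, the fingers measure 117 mm over their backs; the gripper's body (75 mm by 190 mm) begins 51 mm behind the grasp point.
Start: joints at [1.356, 0.321, -0.07, 1.45, 0.023, 1.371, -0.057], TCP at [147.404, -633.084, 247.587] pointing down, gripper open.
Joint ranges: [-2.86, 2.86], [-0.3, 2.09], [-1.38, 1.24], [0.06, 2.45], [-1.56, 4.7], [0.09, 2.05], [-2.69, 2.69]. Speed limits (rad/s): [2.57, 2.57, 3.14, 3.14, 3.14, 3.14, 3.14].

### API

Orientations are given as a unit quaternion [x, y, z, w].
In Python, from bench import r, vision, nets gives the robot as it stands. The module is installed in compiled form; this text tells all that it offers.
- The arm moves only by the shell command python3 -m pendant 'ROWS' [FORCE]. ROWS is JSON, a list of rows, each a list of 7 numbers: the turn, a rotation vector about the tool's x, y, z in units of 120 degrees (1.0 is 120 degrees), then the shift along the tool's x, y, z in units of 150 mm (1.0 is 150 mm), then the gripper's target within -1 to 1 (fully open at 1, half-way at 0, shut at -1). A call has 1 to 8 rows; each row shifts and turns the commanded pose from where the row before left it, along the tool's axes as they then stand; what a row does not reach is not made up. A row lasts 1/8 s, in which the tool goes at most 62.5 mm and 10.7 degrees, less where a joint would pass 70% of its speed; a pose out of reach is approached as far as the arm can. A call with a number of a shift or a turn outside -1 to 1 is refused whole. A call with a gripper value outside its range is refused whole. The fingers move at their own pace and stop on an object; FORCE is the grip in N (left out, the last holds). Time passes only in rows, so rows that do not move let the fingers close. It gives the time, the measured TCP pose, the force, the opening and the grip force at its end, in the units of the state.
- r.observe(): the state, without advancing time (a new reading comes with each control period).
- vision.camera(name): name is "scene" or "top"; returns a dict with "frame" (384x512x3 uint8, red, green, blue), "z_map" (384x512 float32, mm along the optical axis (not along the pixel's ray), 0 where there is no reading), "intrinsics" (3x3 intrinsics, pixels), "origin" and "attitude" of the camera in the world. Camera axes: x right, y up, looking along -z (the intrinsics and any distortion apply to the point x, -y, -z); pixel columns grow to the right and rows downward; lengths in mm; the calibration is good to about 2 mm. A picture is of the moment at which its call begins.
- r.close_job(): hands the job in; it is judged then, once.
Trained networks look in the newest picture that a camera, given by its name, has taken for a name from the list of things; names that differ only in an ending like _2 or _b are one class to them, and where a whole thing is asked for, a point or a joint stands for the part that bears it (a point fixed in the world has none). Each returns a list of dicts, best first, with "confidence" (0 to 1); they miss things now and then, are a little off and sometimes report something else, mostly with a low value. They report only what shows in the picture. A call takes as long as a camera call.
- nets.regions_of(camera, query): "mask" (384x512 bool, what is visible of it) and "box" ([left, top, right, bottom] in pixels, round what is visible of it).
The state is a dict: "clock": time; "q": joint angles; "qvel": joint speeds; "effort": joint torques, N m; "position": TCP position; "orientation": TCP orientation; "force": force on the tool from outside, world axes, zero at the start; "torque": the same for the moment, N m; "gripper_width": finger opening in mm; "gripper_force": force on a finger pad.
Only numpy, scipy, OpenCV 4.12 (cv2) and the standard library are available. Lean on these libraries where they do the work, as an engineer would, in place of code of your own. Each camera call takes 0.05 s, during which the arm holds its last target. There are 200 camera calls.

### The job

Turn the vial carousel by pushing the blue posts on its rim, until the amber vial with the blue cap stands at the front, in line with the yellow arrow on the stand, and leave it at rest there. Push only the carousel: do not touch or lift any of the vials, which must all stay upright in their pockets, and do not disturb the other things on the table.

Things in the scene. Friction and masses are not known exactly. Their poses are not given: they have to be found in the camera images.
- hub (a point): Centre of the vial carousel's white disc (236 mm across, 14 mm thick), on its top face, 26 mm above the table; its axes turn with the disc. A grey knob (44 mm wide, top 55 mm above the table) stands here. Six grey pocket rings (33 mm wide, 16 mm high) are centred 65 mm out at 0, 60, 120, 180, 240, 300 degrees from its x axis; the one at 180 is empty
- carousel (a joint): Turn of the disc since the start, about the vertical through the hub: grows counterclockwise seen from above. It turns either way for two full turns, with light even friction (0.06 N m), no spring and no detents, and stays where it is left
- post (a point): Top of one of the six blue push posts on the rim, 74 mm above the table. The posts are round, 14 mm thick with rounded tops, each on a white ear of 14 mm radius that is level with the disc's top. They are centred 118 mm from the hub at 30, 90, 150, 210, 270, 330 degrees from the hub's x axis (midway between the pockets); this one is at 30
- arrow (a point): Tip of the yellow arrow that lies flat on the tongue of the fixed grey stand, 9 mm above the table, 140 mm from the turntable's axis on the side towards the robot. The arrow points horizontally at the turntable's axis (along this point's x axis), it marks the front and does not move during the job
- stand: The fixed grey stand under the turntable: a round foot with the tongue that bears the arrow. Origin on the turntable's axis at table height; the arrow's tip is at -140 mm on its x axis, which points from the arrow through the turntable's axis
- vial_red_a: Clear glass vial with a red-brown cap, 23 mm wide, 48 mm high, standing loose in a pocket of the turntable, 26 mm above the table, 65 mm from the axis; origin at the centre of its underside, z up
- vial_green_a: Clear glass vial with a green cap, 23 mm wide, 48 mm high, standing loose in a pocket of the turntable, 26 mm above the table, 65 mm from the axis; origin at the centre of its underside, z up
- vial_amber: The only amber (orange-brown) vial, with a blue cap, 23 mm wide, 58 mm high, standing loose in a pocket of the turntable, 26 mm above the table, 65 mm from the axis; origin at the centre of its underside, z up
- vial_red_b: Clear glass vial with a red-brown cap, 23 mm wide, 48 mm high, standing loose in a pocket of the turntable, 26 mm above the table, 65 mm from the axis; origin at the centre of its underside, z up
- vial_green_b: Clear glass vial with a green cap, 23 mm wide, 48 mm high, standing loose in a pocket of the turntable, 26 mm above the table, 65 mm from the axis; origin at the centre of its underside, z up
- scissors: Scissors lying on the table, 64x142x7 mm; a bystander; origin at the centre of its underside
- pen_black: Black pen lying on the table, 9x148x10 mm; a bystander; origin at the centre of its underside
- oximeter: Blue and white finger oximeter, 33x58x30 mm; a bystander; origin at the centre of its underside
- goggles: Green safety goggles, 152x199x81 mm; a bystander; origin at the centre of its underside
- label_roll: Roll of white label tape lying flat, 106x67x30 mm; a bystander; origin at the centre of its underside

How it is judged:
By the outcome, as a careful person would: the job done as asked, in the order asked, and still so for the second after the job is handed in, with the robot touching nothing.
It also fails if it takes over 51 s, if anything falls off the work surface, if the arm or the gripper's body presses on something with over 40 N, if the wrist force passes 120 N, or if a joint passes its speed limit or range.

## Working session

There is one attempt and no reset: what is moved stays moved. The work goes in short steps, Python scripts to look and compute and a shell command to move; the robot and the scene stay as the last step left them, time stands still between calls to the robot, and variables do not carry over. Pictures are saved under pics/ and viewed, at most 10 in all, crops included, and the job is handed in when it is done.

```bash
mkdir -p pics; cat > h.py <<'E'
from bench import r, vision, nets
import numpy as np, cv2
from scipy.spatial.transform import Rotation as R
def att(c):
    a=np.array(c["attitude"],float)
    return a if a.shape==(3,3) else R.from_quat(a).as_matrix()
def cloud(c):
    K=np.array(c["intrinsics"]);z=c["z_map"].astype(float)
    v,u=np.mgrid[:z.shape[0],:z.shape[1]]
    p=np.stack([(u-K[0,2])/K[0,0]*z,-(v-K[1,2])/K[1,1]*z,-z],-1)
    return p@att(c).T+np.array(c["origin"])
E
python3 - <<'E'
from h import *
for n in("scene","top"):
    c=vision.camera(n);cv2.imwrite(f"pics/{n}0.png",c["frame"][:,:,::-1])
    print(n,c["origin"],c["attitude"],c["intrinsics"],c.keys())
    P=cloud(c)
    for q in("vial_amber","post","carousel","stand","arrow","goggles","label_roll","scissors","pen_black","oximeter"):
        for d in nets.regions_of(n,q)[:2]:
            m=d["mask"]&(c["z_map"]>0)
            print(q,round(d["confidence"],2),np.round(d["box"]),np.round(np.median(P[m],0)) if m.any() else None, np.round(np.percentile(P[m],[2,98],axis=0)).tolist() if m.any() else None)
s=r.observe();print(s)
print(R.from_quat(s["orientation"]).as_matrix().round(3))
E
```

```text
scene [1070.29160819  707.58498743 1016.0030688 ] [0.10220847 0.35605715 0.89319733 0.25490246] [[429.51124828   0.         256.59031384]
 [  0.         429.51124828 201.55297137]
 [  0.           0.           1.        ]] dict_keys(['frame', 'z_map', 'intrinsics', 'origin', 'attitude'])
post 0.78 [233. 178. 317. 253.] [578.   5.  27.] [[460.0, -117.0, 19.0], [685.0, 106.0, 69.0]]
post 0.29 [305. 199. 325. 213.] [414.   9.   9.] [[380.0, -21.0, 0.0], [442.0, 36.0, 12.0]]
carousel 0.82 [229. 181. 314. 253.] [577.   3.  27.] [[457.0, -121.0, 4.0], [685.0, 106.0, 71.0]]
stand 0.49 [304. 198. 326. 218.] [418.  14.   9.] [[384.0, -20.0, -1.0], [483.0, 72.0, 69.0]]
arrow 0.66 [304. 198. 325. 213.] [416.   9.   9.] [[387.0, -21.0, 4.0], [442.0, 35.0, 12.0]]
goggles 0.69 [211. 107. 260. 145.] [ 412. -487.   26.] [[367.0, -549.0, 1.0], [521.0, -370.0, 79.0]]
label_roll 0.58 [359. 261. 395. 284.] [424. 317.  26.] [[387.0, 289.0, 1.0], [483.0, 348.0, 33.0]]
scissors 0.71 [314. 263. 333. 296.] [560. 245.   4.] [[542.0, 198.0, -2.0], [600.0, 274.0, 9.0]]
oximeter 0.59 [211. 106. 261. 147.] [ 411.
[... 1638 characters left out ...]
9217 ]), 'qvel': array([ 8.77303550e-04, -1.75224322e-04,  1.01834125e-03,  5.59729663e-05,
        2.27113788e-03, -1.00505306e-03,  3.78991144e-04]), 'effort': array([-5.95079928e-04, -4.91117764e+01, -4.03625742e-01, -3.12772322e+01,
       -6.38698228e-02,  3.36745579e-02,  3.77775234e-05]), 'position': array([ 147.37493557, -633.08013587,  247.60379503]), 'orientation': array([ 9.93466675e-01,  1.14122581e-01, -1.12974223e-05,  4.72529784e-05]), 'force': array([ 0.50822411, -0.30017064, -0.14290329]), 'torque': array([-0.02154131,  0.02076795, -0.00625608]), 'gripper_force': 0.0, 'gripper_width': 86.95209579517127}
[[ 0.974  0.227 -0.   ]
 [ 0.227 -0.974 -0.   ]
 [-0.     0.    -1.   ]]
```

```bash
python3 - <<'E'
from h import *
a=cv2.imread("pics/top0.png")[150:280,180:310];b=cv2.imread("pics/scene0.png")[165:265,220:345]
A=cv2.resize(a,(400,400),interpolation=3);B=cv2.resize(b,(400,320),interpolation=3);B=cv2.copyMakeBorder(B,0,80,0,0,0)
cv2.imwrite("pics/v1.png",np.hstack([A,B]))
f=cv2.imread("pics/top0.png");cv2.imwrite("pics/v2.png",f)
E
cat >> h.py <<'E'
def clusters(n):
    c=vision.camera(n);P=cloud(c);f=c["frame"];hsv=cv2.cvtColor(f,cv2.COLOR_RGB2HSV)
    reg=(np.hypot(P[...,0]-567,P[...,1]+10)<150)&(c["z_map"]>0)
    blue=(abs(hsv[...,0].astype(int)-110)<18)&(hsv[...,1]>110)&reg
    k,l,st,ce=cv2.connectedComponentsWithStats(blue.astype(np.uint8))
    out=[]
    for i in range(1,k):
        if st[i,4]<5: continue
        p=P[l==i];t=p[:,2].max();q=p[p[:,2]>t-12]
        out.append((ce[i].round(1).tolist(),int(st[i,4]),q.mean(0).round(1).tolist(),round(t,1)))
    return c,P,hsv,reg,out
E
python3 - <<'E'
from h import *
for n in("top","scene"):
    c,P,hsv,reg,o=clusters(n)
    print(n);[print(x) for x in o]
    y=(abs(hsv[...,0].astype(int)-26)<8)&(hsv[...,1]>130)&(np.hypot(P[...,0]-430,P[...,1])<80)&(P[...,2]<25)
    am=(hsv[...,0]<20)&(hsv[...,1]>130)&reg
    ys,xs=np.nonzero(y);print("yellow",y.sum(),xs.min(),xs.max(),ys.min(),ys.max(),P[y].mean(0).round(1))
    print("disc",[P[reg&(abs(P[...,2]-26)<5)].mean(0).round(1)])
    k,l,st,ce=cv2.connectedComponentsWithStats(am.astype(np.uint8))
    for i in range(1,k):
        if st[i,4]>5: print("am",ce[i].round(),st[i,4],P[l==i].mean(0).round(1),hsv[l==i].mean(0).round())
E
```

```text
top
([229.6, 172.4], 20, [680.5, 18.8, 70.4], np.float64(76.3))
([265.8, 180.2], 20, [648.5, -93.6, 73.2], np.float64(78.2))
([204.1, 199.3], 18, [598.2, 103.3, 71.0], np.float64(75.9))
([219.8, 212.0], 12, [550.9, 53.8, 84.2], np.float64(86.5))
([277.3, 215.1], 16, [533.6, -121.5, 70.9], np.float64(75.4))
([214.3, 234.8], 19, [484.8, 75.4, 70.6], np.float64(74.6))
([251.6, 243.1], 17, [452.1, -36.7, 70.3], np.float64(72.4))
yellow 76 232 245 253 265 [412.6   7.8   9.2]
disc [array([563.3,  -8.8,  25.9])]
am [245. 186.] 11 [628.9 -26.6  73.9] [  2. 155.  93.]
am [221. 215.] 16 [545.   50.9  64.4] [ 15. 148.  66.]
am [256. 220.] 10 [520.9 -54.1  73.6] [  3. 158.  95.]
scene
([261.0, 181.0], 5, [538.4, -119.3, 74.1], np.float64(78.1))
([234.2, 200.2], 6, [651.5, -92.8, 72.3], np.float64(74.8))
([310.8, 214.8], 8, [489.6, 77.6, 72.4], np.float64(75.2))
([244.1, 229.1], 8, [684.0, 21.1, 71.8], np.float64(74.5))
([284.3, 237.0], 7, [603.4, 106.0, 72.9], np.float64(74.4))
yellow 29 310 319 200 208 [416.6   5.1   9.7]
disc [array([ 5.739e+02, -5.000e-01,  2.630e+01])]
```

View pics/v1.png

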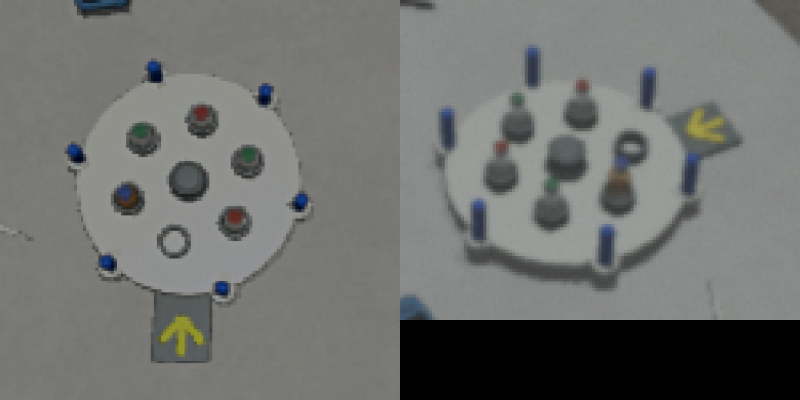

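View pics/v2.png

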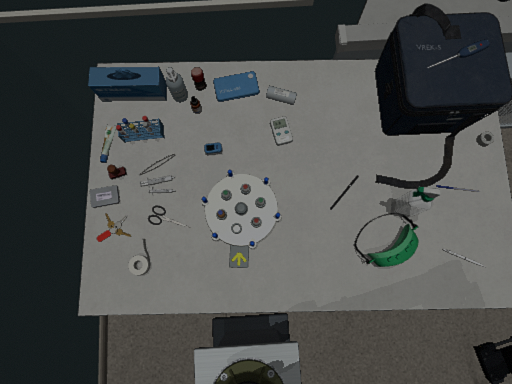

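```bash
cat >> h.py <<'E'
from scipy.optimize import least_squares
def fit(n,phi0=None):
    c,P,hsv,reg,o=clusters(n)
    pts=np.array([x[2][:2] for x in o if x[3]<81]);
    cen=np.array([566.,-8.])
    pts=pts[abs(np.hypot(*(pts-cen).T)-118)<20]
    def f(v):
        d=pts-v[:2];a=np.arctan2(d[:,1],d[:,0]);e=(a-v[2]+np.pi/6)%(np.pi/3)-np.pi/6
        return np.r_[np.hypot(*d.T)-118,118*e]
    d=pts-cen;a0=np.angle(np.exp(6j*np.arctan2(d[:,1],d[:,0])).mean())/6
    s=least_squares(f,[*cen,a0])
    f_=c["frame"]
    y=(abs(hsv[...,0].astype(int)-26)<8)&(hsv[...,1]>130)&(np.hypot(P[...,0]-430,P[...,1])<80)&(P[...,2]<25)
    ya=P[y].mean(0)[:2]-s.x[:2]
    am=[x[2] for x in o if x[3]>=81]
    g=((hsv[...,0]>8)&(hsv[...,0]<22)&(hsv[...,1]>100)&reg&(np.hypot(P[...,0]-s.x[0],P[...,1]-s.x[1])<85)&(P[...,2]>35))
    amb=P[g].mean(0).round(1) if g.any() else None
    fr=np.degrees(np.arctan2(ya[1],ya[0]))
    an=[np.degrees(np.arctan2(q[1]-s.x[1],q[0]-s.x[0])).round(1) for q in am+([amb] if amb is not None else [])]
    print(n,"hub",s.x[:2].round(1),"postphase mod60",np.degrees(s.x[2]).round(2)%60,"rms",np.sqrt((s.fun**2).mean()).round(1),"front",fr.round(1),"yr",np.hypot(*ya).round(),"amber ang",an)
    return s.x,fr
E
python3 - <<'E'
from h import *
for n in("top","scene"):
    x,fr=fit(n)
    d=[nets.regions_of(n,"vial_amber"),nets.regions_of(n,"arrow")];print(len(d[0]))
    c=vision.camera(n);P=cloud(c);a=P[c["z_map"]>0]
    # tongue outline: z 5..13 near front, not disc
    K=((P[...,2]>5)&(P[...,2]<13)&(P[...,0]<452)&(P[...,0]>360)&(abs(P[...,1]-8)<50)&(c["z_map"]>0))
    q=P[K][:,:2].astype(np.float32);print("tongue",len(q),q.mean(0),cv2.minAreaRect(q))
    print("tongue dir",np.degrees(np.arctan2(*(q.mean(0)-x[:2])[::-1])))
    b=(P[...,2]>12)&(np.hypot(P[...,0]-x[0],P[...,1]-x[1])<230)&(np.hypot(P[...,0]-x[0],P[...,1]-x[1])>145)
    print("obst",P[b].round()[::8].tolist())
E
```

```text
top hub [566.1  -8.9] postphase mod60 13.8 rms 0.5 front 173.7 yr 154.0 amber ang [np.float64(103.1), np.float64(109.3)]
1
tongue 359 [417.43484     7.7570877] ((412.08050537109375, 5.607753753662109), (85.8396987915039, 83.93001556396484), 7.515359878540039)
tongue dir 173.5901060319081
obst [[361.0, -49.0, 1254.0], [361.0, -49.0, 1254.0], [361.0, -49.0, 1254.0], [361.0, -49.0, 1254.0], [361.0, -49.0, 1254.0], [361.0, -49.0, 1254.0], [361.0, -49.0, 1254.0], [361.0, -49.0, 1254.0], [361.0, -49.0, 1254.0], [361.0, -49.0, 1254.0], [361.0, -49.0, 1254.0], [361.0, -49.0, 1254.0], [361.0, -49.0, 1254.0], [361.0, -49.0, 1254.0], [361.0, -49.0, 1254.0], [361.0, -49.0, 1254.0], [361.0, -49.0, 1254.0], [361.0, -49.0, 1254.0], [361.0, -49.0, 1254.0], [361.0, -49.0, 1254.0], [361.0, -49.0, 1254.0], [361.0, -49.0, 1254.0], [361.0, -49.0, 1254.0], [361.0, -49.0, 1254.0], [361.0, -49.0, 1254.0], [361.0, -49.0, 1254.0], [361.0, -49.0, 1254.0], [361.0, -49.0, 1254.0], [361.0, -49.0, 1254.0], [361.0, -49.0, 1254.0], [361.0, -49.0, 1254.0], [361.0, -49.0, 1254.0], [361.0, -49.0, 1254.0], [361.0, -49.0
[... 1770 characters left out ...]
-49.0, 1254.0], [361.0, -49.0, 1254.0], [361.0, -49.0, 1254.0]]
scene hub [570.3  -7.4] postphase mod60 14.0 rms 0.5 front 175.6 yr 155.0 amber ang []
0
tongue 228 [415.36945    8.709008] ((416.50048828125, 12.499214172363281), (65.41758728027344, 77.32748413085938), 5.291266918182373)
tongue dir 174.0595580557186
obst [[411.0, -17.0, 13.0], [419.0, 5.0, 13.0], [766.0, 46.0, 26.0], [783.0, 47.0, 30.0], [789.0, 48.0, 31.0], [769.0, 58.0, 28.0], [781.0, 56.0, 29.0], [788.0, 57.0, 32.0], [768.0, 67.0, 29.0], [776.0, 70.0, 34.0], [781.0, 67.0, 29.0], [784.0, 73.0, 33.0], [764.0, 82.0, 30.0], [766.0, 81.0, 25.0], [770.0, 88.0, 32.0], [769.0, 92.0, 31.0], [766.0, 97.0, 30.0], [771.0, 101.0, 24.0]]
```

Top view: carousel around (241,209), empty pocket at the front (236,228), amber vial at left (220,213), arrow at (239,258) just below the disc, scissors at (168,218), and clear table to its right. The turn needed is about +70° counterclockwise. I'll push the post at 254° (right side) along an arc.

```bash
python3 -m pendant '[[0,0,0,0.19,-0.18,0,-1],[0,0,0,0.19,-0.18,0,-1],[0,0,0,0.19,-0.18,0,-1],[0,0,0,0.19,-0.18,0,-1],[0,0,0,0.19,-0.18,0,-1],[0,0,0,0.19,-0.18,0,-1],[0,0,0,0.19,-0.18,0,-1],[0,0,0,0.19,-0.18,0,-1]]' 10
python3 -m pendant '[[0,0,0,0.19,-0.18,0,-1],[0,0,0,0.19,-0.18,0,-1],[0,0,0,0.19,-0.18,0,-1],[0,0,0,0.19,-0.18,0,-1],[0,0,0,0.19,-0.18,0,-1],[0,0,0,0.19,-0.18,0,-1],[0,0,0,0.19,-0.18,0,-1],[0,0,0,0.19,-0.18,0,-1]]'
python3 -m pendant '[[0,0,0.08,0,0,0,-1],[0,0,0.08,0,0,0,-1],[0,0,0.08,0,0,0,-1],[0,0,0.08,0,0,0,-1],[0,0,0.08,0,0,0,-1],[0,0,0,0,0,0,-1],[0,0,0,0,0,0,-1]]'
python3 - <<'E'
from h import *
s=r.observe();print(s["q"].round(2))
M=R.from_quat(s["orientation"]).as_matrix();d=np.array([496.3,-106.7,66])-s["position"]
print("heading",np.degrees(np.arctan2(M[1,0],M[0,0])),"shift units",(M.T@d/150).round(3),M[:,2].round(3))
E
```

```text
clock: 2.6
position: [321.2, -369.9, 247.8]
orientation: [0.993, 0.114, 0.0, 0.0]
force: [0.1, 0.4, 0.1]
gripper_width: 15.0
gripper_force: 0.0
clock: 3.6
position: [494.2, -107.9, 247.8]
orientation: [0.993, 0.114, 0.0, 0.0]
force: [0.1, -0.7, -0.9]
gripper_width: 0.5
gripper_force: 0.0
clock: 4.47
position: [493.5, -108.9, 247.6]
orientation: [0.954, -0.298, 0.0, 0.0]
force: [-0.2, 0.2, 0.3]
gripper_width: 0.4
gripper_force: 0.0
[ 0.76  0.04 -0.6   1.78  0.02  1.32 -2.03]
heading -34.7317054197743 shift units [ 0.007 -0.023  1.211] [ 0. -0. -1.]
```

```bash
python3 -m pendant '[[0,0,0,0.007,-0.023,0.2,-1],[0,0,0,0,0,0.2,-1],[0,0,0,0,0,0.2,-1],[0,0,0,0,0,0.2,-1],[0,0,0,0,0,0.2,-1],[0,0,0,0,0,0.2,-1],[0,0,0,0,0,0,-1]]'
python3 - <<'E'
from h import *
for n in("top","scene"): 
    fit(n)
    a=cv2.imwrite(f"pics/{n}1.png",vision.camera(n)["frame"][:,:,::-1])
a=cv2.imread("pics/top1.png")[150:280,180:310];b=cv2.imread("pics/scene1.png")[165:265,220:345]
B=cv2.copyMakeBorder(cv2.resize(b,(400,320),interpolation=3),0,80,0,0,0)
cv2.imwrite("pics/v3.png",np.hstack([cv2.resize(a,(400,400),interpolation=3),B]))
E
```

```text
clock: 5.35
position: [494.4, -106.3, 65.6]
orientation: [0.954, -0.299, -0.002, -0.0]
force: [-0.4, 0.2, -0.8]
gripper_width: 0.4
gripper_force: 0.0
top hub [566.2  -9.1] postphase mod60 13.92 rms 0.5 front 173.9 yr 154.0 amber ang [np.float64(103.2), np.float64(109.3)]
scene hub [570.3  -7.8] postphase mod60 14.05 rms 0.7 front 174.9 yr 154.0 amber ang []
```

View pics/v3.png

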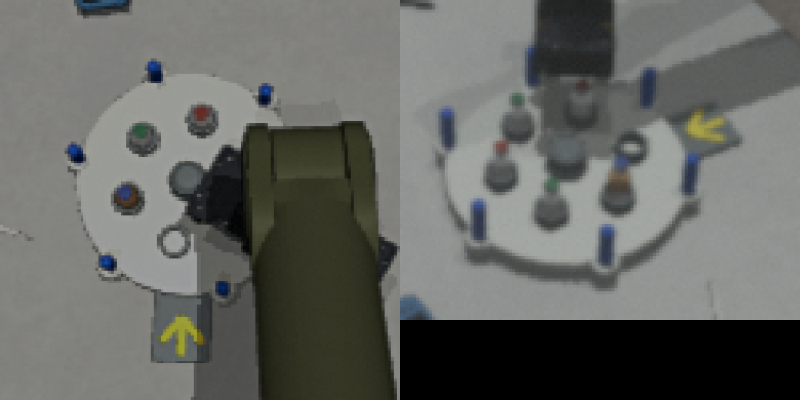

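Nothing has moved; the tool is down between the posts at 194° and 254°, clear of the vials. Now I'll push along the arc.

```bash
python3 -m pendant '[[0,0,0,0.043,0,0,-1],[0,0,-0.025,0.043,-0.001,0,-1],[0,0,-0.025,0.043,-0.001,0,-1],[0,0,-0.025,0.043,-0.001,0,-1],[0,0,-0.025,0.043,-0.001,0,-1],[0,0,-0.025,0.043,-0.001,0,-1],[0,0,-0.025,0.043,-0.001,0,-1],[0,0,-0.025,0.043,-0.001,0,-1]]'
cat > chk.py <<'E'
from h import *
s=r.observe();p=s["position"]-np.array([568,-8,0]);M=R.from_quat(s["orientation"]).as_matrix()
print("tool ang",np.degrees(np.arctan2(p[1],p[0]))%360,"rad",np.hypot(*p[:2]),"z",s["position"][2],"heading",np.degrees(np.arctan2(M[1,0],M[0,0])),"F",s["force"].round(1),s["q"].round(2))
for n in("top","scene"): fit(n)
E
python3 chk.py
```

```text
clock: 6.55
position: [543.2, -129.4, 68.2]
orientation: [0.993, -0.12, 0.0, 0.0]
force: [-0.6, 0.8, 0.4]
gripper_width: 0.2
gripper_force: 0.3
tool ang 258.4731117128943 rad 123.88707615251693 z 68.21138872586668 heading -13.796948649730535 F [-0.6  0.8  0.4] [ 0.73  0.35 -0.63  1.86  0.24  1.01 -1.81]
top hub [566.1  -9.4] postphase mod60 27.19 rms 0.6 front 173.7 yr 154.0 amber ang [np.float64(116.7), np.float64(122.9)]
scene hub [570.3  -7.3] postphase mod60 27.75 rms 0.8 front 175.5 yr 158.0 amber ang []
```

```bash
python3 -m pendant '[[0,0,-0.045,0.043,-0.005,0,-1],[0,0,-0.025,0.043,-0.001,0,-1],[0,0,-0.025,0.043,-0.001,0,-1],[0,0,-0.025,0.043,-0.001,0,-1],[0,0,-0.025,0.043,-0.001,0,-1],[0,0,-0.025,0.043,-0.001,0,-1],[0,0,-0.025,0.043,-0.001,0,-1],[0,0,-0.025,0.043,-0.001,0,-1]]'
python3 chk.py
```

```text
clock: 7.65
position: [594.0, -129.1, 67.9]
orientation: [0.994, 0.109, -0.0, 0.0]
force: [-0.5, 0.3, 0.6]
gripper_width: 0.6
gripper_force: 0.3
tool ang 282.123536954269 rad 123.82641698910527 z 67.93357864011809 heading 12.5147020803129 F [-0.5  0.3  0.6] [ 0.72  0.47 -0.69  1.73  0.34  1.06 -1.43]
top hub [566.1  -9.5] postphase mod60 51.07 rms 0.5 front 173.6 yr 154.0 amber ang [np.float64(140.1), np.float64(145.0)]
scene hub [570.6  -7.5] postphase mod60 51.82 rms 0.6 front 175.2 yr 156.0 amber ang []
```

```bash
python3 -m pendant '[[0,0,-0.025,0.043,-0.004,0,-1],[0,0,-0.025,0.043,-0.003,0,-1],[0,0,-0.025,0.043,-0.001,0,-1],[0,0,-0.025,0.043,-0.001,0,-1],[0,0,-0.025,0.043,-0.001,0,-1],[0,0,-0.025,0.043,-0.001,0,-1],[0,0,-0.025,0.043,-0.001,0,-1],[0,0,-0.025,0.043,-0.001,0,-1]]'
python3 chk.py
```

```text
clock: 8.75
position: [640.1, -107.2, 67.7]
orientation: [0.95, 0.313, -0.0, 0.0]
force: [-1.0, -0.0, -0.6]
gripper_width: 0.5
gripper_force: 0.3
tool ang 306.03810644136337 rad 122.63629368085418 z 67.69904148822535 heading 36.47309479387592 F [-1.  -0.  -0.6] [ 0.69  0.58 -0.75  1.62  0.43  1.11 -1.1 ]
top hub [566.   -9.4] postphase mod60 15.35 rms 0.5 front 173.7 yr 154.0 amber ang [np.float64(164.3), np.float64(168.6)]
scene hub [570.2  -7.9] postphase mod60 16.12 rms 0.7 front 175.0 yr 155.0 amber ang []
```

```bash
python3 -m pendant '[[0,0,-0.016,0.026,-0.001,0,-1],[0,0,-0.014,0.023,0,0,-1],[0,0,-0.012,0.02,0,0,-1],[0,0,-0.01,0.016,0,0,-1],[0,0,-0.007,0.011,0,0,-1],[0,0,0,0,0,0,-1],[0,0,0,0,0,0,-1]]'
python3 chk.py
```

```text
clock: 9.72
position: [651.4, -97.2, 67.5]
orientation: [0.929, 0.371, 0.0, -0.0]
force: [0.7, 0.5, 0.2]
gripper_width: 0.2
gripper_force: 0.0
tool ang 313.0776808474556 rad 122.09763684062577 z 67.50893064128233 heading 43.58868123196329 F [0.7 0.5 0.2] [ 0.68  0.6  -0.77  1.6   0.45  1.13 -1.01]
top hub [565.9  -9.6] postphase mod60 22.61 rms 0.4 front 173.5 yr 154.0 amber ang [np.float64(172.2), np.float64(-157.3), np.float64(176.7)]
scene hub [570.6  -7.8] postphase mod60 23.16 rms 0.7 front 175.3 yr 155.0 amber ang []
```

```bash
python3 -m pendant '[[0,0,-0.004,0.007,0,0,-1],[0,0,-0.004,0.006,0,0,-1],[0,0,0,0,0,0,-1],[0,0,0,0,0,0,-1]]'
python3 chk.py
```

```text
clock: 10.32
position: [652.8, -96.0, 67.5]
orientation: [0.925, 0.379, 0.0, 0.0]
force: [0.7, -1.1, -0.7]
gripper_width: 0.3
gripper_force: 0.1
tool ang 313.9547540060408 rad 122.22720691663615 z 67.52241875564256 heading 44.54688112897926 F [ 0.7 -1.1 -0.7] [ 0.68  0.61 -0.77  1.59  0.46  1.13 -1.  ]
top hub [566.   -9.4] postphase mod60 23.38 rms 0.5 front 173.6 yr 154.0 amber ang [np.float64(-37.7), np.float64(172.7), np.float64(178.0)]
scene hub [570.6  -7.6] postphase mod60 23.58 rms 0.5 front 175.3 yr 154.0 amber ang []
```

```bash
python3 -m pendant '[[0,0,0,-0.05,0.01,0,-1],[0,0,0,-0.1,0.01,0,-1],[0,0,0,0,0,-0.2,-1],[0,0,0,0,0,-0.3,-1],[0,0,0,0,0,-0.3,-1],[0,0,0,-0.2,0.2,-0.2,-1],[0,0,0,-0.3,0.2,0,-1],[0,0,0,-0.3,0.2,0,-1]]'
python3 -m pendant '[[0,0,0,-0.3,0.2,0,-1],[0,0,0,-0.3,0.2,0,-1],[0,0,0,-0.2,0.1,0,-1],[0,0,0,0,0,0,-1],[0,0,0,0,0,0,-1]]'
python3 chk.py; python3 - <<'E'
from h import *
for n in("top","scene"): cv2.imwrite(f"pics/{n}2.png",vision.camera(n)["frame"][:,:,::-1])
a=cv2.imread("pics/top2.png")[150:280,180:310];b=cv2.imread("pics/scene2.png")[165:265,220:345]
B=cv2.copyMakeBorder(cv2.resize(b,(400,320),interpolation=3),0,80,0,0,0)
cv2.imwrite("pics/v4.png",np.hstack([cv2.resize(a,(400,400),interpolation=3),B]))
E
```

```text
clock: 11.42
position: [615.5, -264.8, 218.3]
orientation: [0.925, 0.379, -0.0, 0.001]
force: [0.8, -1.3, 0.3]
gripper_width: 0.4
gripper_force: 0.0
clock: 12.05
position: [583.4, -399.0, 217.5]
orientation: [0.925, 0.379, 0.0, -0.0]
force: [0.3, 0.5, -0.2]
gripper_width: 0.5
gripper_force: 0.0
tool ang 272.2598857390762 rad 391.32583683839596 z 217.54262573950183 heading 44.569996468273686 F [ 0.3  0.5 -0.2] [ 1.06  0.56 -0.75  1.31  0.37  1.41 -0.46]
top hub [566.1  -9. ] postphase mod60 23.31 rms 0.4 front 173.8 yr 154.0 amber ang [np.float64(173.0), np.float64(175.6)]
scene hub [570.6  -7.4] postphase mod60 23.21 rms 0.5 front 175.8 yr 156.0 amber ang []
```

View pics/v4.png

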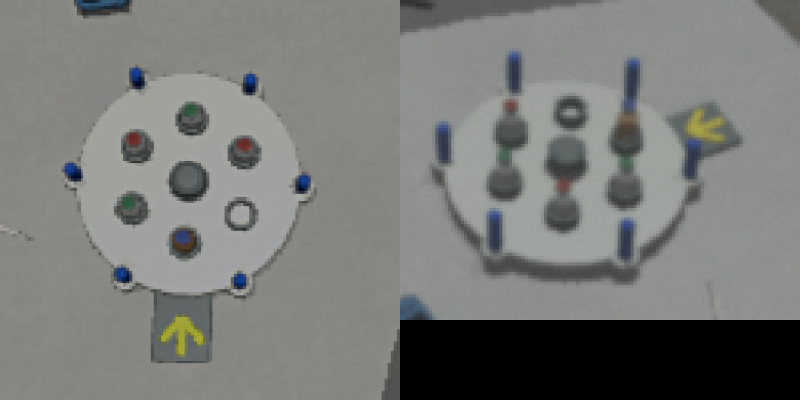

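The amber vial now stands at the front at (183,242), in line with the hub and the arrow tip at (181,318), about 0.5° off by measurement. All vials are upright.

```bash
python3 -c "
from bench import r
print(r.close_job())"
```

```text
the job is handed in; nothing more can be done
None
```

The carousel is turned about 70° counterclockwise, the amber vial stands at the front within about half a degree of the arrow, all vials are upright, and the job is handed in.

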